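# Set a soft oak sample under the hardness probe

## Task

Take the pale oak sample with the red dot off the sloping drying rack, lay it flat on the grey bed of the red hardness tester with its dot still well short of the probe, then slide it along the bed until the red dot lies straight under the probe's tip, and leave it there. Its finish is still soft: handle it gently, grip it lightly, with no more than 30 N, set it down softly, and do not let it or the gripper touch the probe. Leave the dark sample, the two tins and the brush where they are.

Things in the scene. Friction and masses are not known exactly. Their poses are not given: they have to be found in the camera images.
- board: pale oak sample block, 180 (x) by 50 (y) by 24 mm (z), loose, 0.1 to 0.21 kg; a 20 N grip on its long sides does not slip. Origin: centre of its underside; x along it to the end with the red dot, z out of the face with the dot. It starts on a rail of the rack, 30 degrees from level: dot end lowest and farthest from the robot, z leaning away from the robot
- board_dot (a point): centre of the red dot (14 mm across) on the oak sample's top face, 65 mm from the middle towards one end, at sample coordinates (65, 0, 24) mm
- dark_board: dark stained sample of the same size without a dot, loose, on the other rail of the rack, about 110 mm beside the oak one (centre to centre); leave alone. Origin and axes as for the oak sample
- rack: drying rack, fixed: grey base 210 (x) by 200 (y) by 12 mm, two aluminium rails 26 mm wide at y = +55 and -55 mm that fall along +x at 30 degrees, with a low lip at the far end. A sample sticks out 12 mm on both sides of its rail; its far, low end is 42 mm above the bench. Origin: centre of the base's underside; x points away from the robot, z up
- tester: hardness tester, fixed. Grey bed, 25 mm high, x = -140 to 180, y = -80 to 110 mm. On it at (100, 85) a red column 45 by 35 mm, to z = 200, bears an arm over the bed (36 mm wide, z = 166 to 200) with a holder of radius 16 mm (z = 125 to 170) over the probe. Lay the sample at x below 75 and slide it along +x. Origin: underside of bed; x away from the robot
- probe: fixed slim brass probe of the tester, 12 mm thick, tapering to a point at its lower end, pointing straight down. Origin: its tip
- probe_tip (a point): tip of the probe: at (100, 0, 61) mm in the frame of the tester, so 36 mm above the bed and 12 mm above the top of a sample lying on the bed
- big_tin: black tin with yellow band, radius 42, height 90 mm, loose bystander; origin: centre of its underside
- small_tin: small black tin with yellow band, radius 26, height 50 mm, loose bystander; origin: centre of its underside
- brush: brush 160 mm long with yellow handle, lying on the bench, loose bystander; origin: underneath its middle, x along it
There are look-alikes about, which are no part of the job. What is shaped like the board but orange or turquoise is not meant.

How it is judged:
By the outcome, as a careful person would: the job done as asked, in the order asked, and still so for the second after the job is handed in, with the robot touching nothing.
It also fails if it takes over 58 s, if anything falls off the work surface, if the arm or the gripper's body presses on something with over 40 N, if the wrist force passes 120 N, or if a joint passes its speed limit or range.

## Robot

A 6-joint arm with a two-finger parallel gripper is mounted at the origin on the work surface. World frame = base frame: x ahead of the robot, y to its left, z up, the work surface at z = 0. Lengths are in m, angles in rad, forces in N, time in s.
With the tool pointing down it reaches from about 0.25 to 0.725 m from the base axis. Payload 9.7 kg.
Tool frame: the origin (TCP) lies on the centre line of the jaws, within the pads' length; the fingertips stand 22 mm ahead of it and the grasp point (between the pads) lies 3 mm ahead of it; z points along the fingers, y is the line along which they close (so a half turn about z gives the same grasp; the last joint's range is limited). The gripper opens to 85 mm and grips with 20 to 120 N. Pads are 22 mm wide; open, the fingers measure 114 mm over their backs; the gripper's body (76 mm by 85 mm) begins 54 mm behind the grasp point. The pads swing forward as they close: fully open they stand 13 mm farther back than shut.
Start: joints at [-1.257, 0.087, 0.176, 1.66, 0, 1.571], TCP at [0.17, -0.523, 0.253] pointing down, gripper open.
Joint ranges: [-3.13, 3.13], [-0.85, 1.81], [-1.15, 1.24], [-2.2, 2.28], [-1.44, 1.52], [-3.14, 3.14]. Speed limits (rad/s): [2.22, 2.22, 2.57, 3.14, 3.14, 3.14].

## Interface

Orientations are given as a unit quaternion [w, x, y, z].
In Python, from bench import robot gives the robot as it stands.
- The arm moves only by the tool play_rows, never from a script. Its argument "moves" is a list of rows, each an object of numbers: "ax", "ay", "az": the turn, a rotation vector about the tool's x, y, z in units of 5 degrees (1.0 is 5 degrees); "dx", "dy", "dz": the shift along the tool's x, y, z in units of 0.04 m (1.0 is 0.04 m); "claw": the closure, from 0 (fully open) to 1 (shut). In form: [{"ax": .., "ay": .., "az": .., "dx": .., "dy": .., "dz": .., "claw": ..}, ...]. A call has 1 to 12 rows; each row shifts and turns the commanded pose from where the row before left it, along the tool's axes as they then stand; what a row does not reach is not made up. A row lasts 1/12 s, in which the tool goes at most 41.7 mm and 7.16 degrees, less where a joint would pass 70% of its speed; a pose out of reach is approached as far as the arm can. A call with a number of a shift or a turn outside -1 to 1 is refused whole. A call with a gripper value outside its range is refused whole. The fingers move at their own pace and stop on an object; "squeeze" is the grip in N (left out, the last holds). Time passes only in rows, so rows that do not move let the fingers close. It gives the time, the measured TCP pose, the force, the opening and the grip force at its end, in the units of the state.
- robot.observe(): the state, without advancing time (a new reading comes with each control period).
- robot.snapshot(name): name is "scene" or "top" or "wrist"; returns the picture (400x640x3 uint8, red, green, blue); there is no depth.
- robot.calibration(name): a dict with "intrinsics" (3x3 intrinsics, pixels), "R" (3x3) and "t" (3): a world point X has camera coordinates R X + t. Camera axes: x right, y down, z forward; pixel columns grow to the right and rows downward; lengths in m; the calibration is good to about 2 mm. A picture is of the moment at which its call begins: read the wrist's pose just before it. calibration takes no time and is no camera call; for the wrist camera it gives the pose at the moment of the call.
- robot.sign_off(): hands the job in; it is judged then, once.
The state is a dict: "time": time; "qpos": joint angles; "qvel": joint speeds; "joint_efforts": joint torques, N m; "eef_pos": TCP position; "tcp_rot": TCP orientation; "force": force on the tool from outside, world axes, zero at the start; "wrist_torque": the same for the moment, N m; "width": opening from 0.0 (shut) to 1.0 (fully open); "grasp_force": force on a finger pad.
Only numpy, scipy, OpenCV 4.12 (cv2) and the standard library are available. Lean on these libraries where they do the work, as an engineer would, in place of code of your own. Each camera call takes 0.05 s, during which the arm holds its last target. There are 200 camera calls.

## Working session

There is one attempt and no reset: what is moved stays moved. The work goes in short steps, Python scripts to look and compute and a tool call to move; the robot and the scene stay as the last step left them, time stands still between calls to the robot, and variables do not carry over. Pictures are saved under pics/ and viewed, at most 10 in all, crops included, and the job is handed in when it is done.

Besides the shell and the picture viewer there is one more tool, called as a command line: name --argument value ..., lists and objects as JSON in quotes. play_rows: Moves the arm, as the interface text tells. Shifts and turns lie within -1 to 1; 1 stands for 0.04 m of shift or 5 degrees of turn. Its arguments: {"type":"object","properties":{"moves":{"type":"array"},"squeeze":{"type":"number"}},"required":["moves"]}

```bash
mkdir -p pics; ls
python3 - <<'E'
from bench import robot
import cv2,numpy as np
for n in("scene","top"):
    cv2.imwrite(f"pics/{n}0.png",robot.snapshot(n)[...,::-1]); c=robot.calibration(n); print(n,c)
s=robot.observe();print(s['time'],s['eef_pos'],s['tcp_rot'],s['width'])
E
```

```text
pics
scene {'intrinsics': array([[416.07024182,   0.        , 315.54238134],
       [  0.        , 416.07024182, 201.69612197],
       [  0.        ,   0.        ,   1.        ]]), 'R': array([[-0.38221187,  0.92380601,  0.02228325],
       [ 0.50034907,  0.22716547, -0.83549187],
       [-0.77689439, -0.30818551, -0.54905081]]), 't': array([ 0.1439745 , -0.209377  ,  1.68647391])}
top {'intrinsics': array([[441.96688963,   0.        , 316.24440315],
       [  0.        , 441.96688963, 205.42599939],
       [  0.        ,   0.        ,   1.        ]]), 'R': array([[-8.19728607e-03, -9.99963805e-01, -2.27872345e-03],
       [-9.76211869e-01,  8.49628605e-03, -2.16652255e-01],
       [ 2.16663775e-01,  4.48556363e-04, -9.76246182e-01]]), 't': array([0.09007103, 0.54671763, 1.01141956])}
0.1 [ 0.16970911 -0.52297635  0.25266846] [-5.74078623e-04  9.87718077e-01  1.56245526e-01 -8.10863811e-05] 1.0027730057611133
```

View pics/scene0.png

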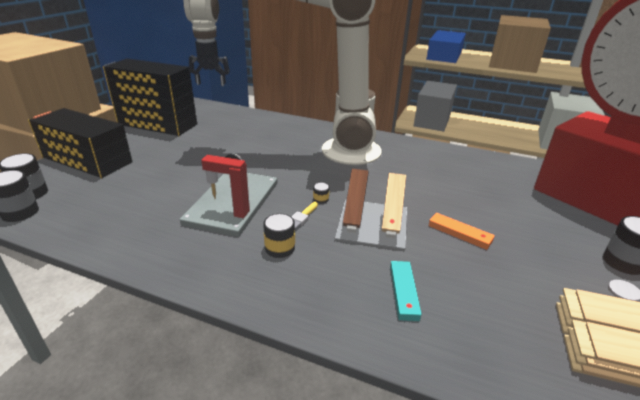

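View pics/top0.png

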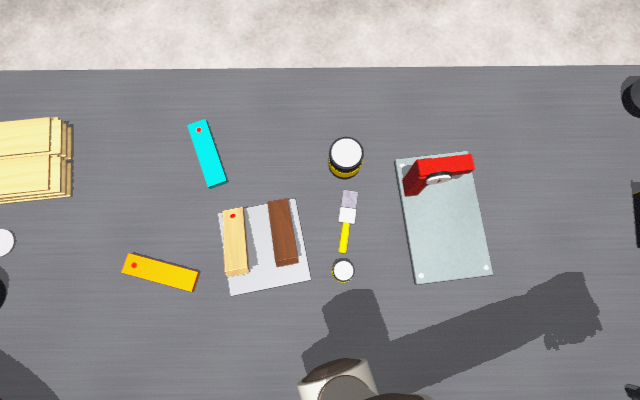

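In the top view, the candidates are the pale oak sample on the rack (235,240; dot at 233,216), the turquoise one (207,153), the orange one (160,272) and the pale stack (30,160). The one on the rack rail with the red dot fits. I'll enlarge it, together with the tester, to confirm.

Run:
```python
import cv2,numpy as np
t=cv2.imread("pics/top0.png");s=cv2.imread("pics/scene0.png")
a=cv2.resize(t[190:300,210:320],None,fx=4,fy=4,interpolation=cv2.INTER_CUBIC) #440x440
b=cv2.resize(t[145:290,390:500],None,fx=3,fy=3,interpolation=cv2.INTER_CUBIC) #330x435
c=np.zeros((440,770,3),np.uint8);c[:,:440]=a;c[:435,440:]=b
cv2.imwrite("pics/crop1.png",c)
a=cv2.resize(s[140:240,175:285],None,fx=3.6,fy=3.6,interpolation=cv2.INTER_CUBIC)
b=cv2.resize(s[160:250,330:415],None,fx=4,fy=4,interpolation=cv2.INTER_CUBIC)
c=np.zeros((360,396+340,3),np.uint8);c[:,:396]=a;c[:,396:]=b
cv2.imwrite("pics/crop2.png",c)
```

```text
(no output)
```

View pics/crop1.png

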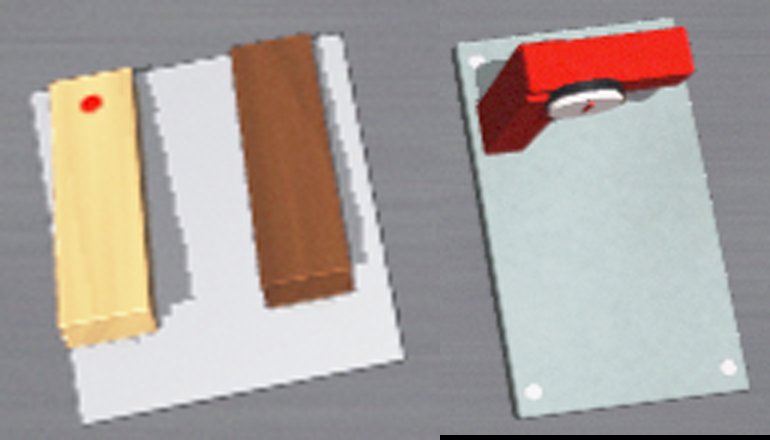

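View pics/crop2.png

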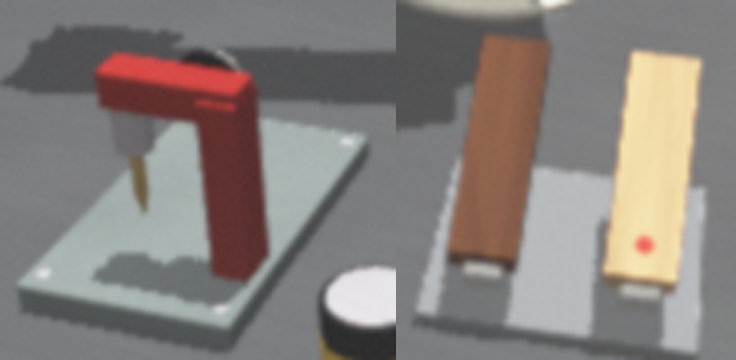

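The crops confirm the oak sample: red dot at crop (91,103), on the left rail of the rack, with the dark sample on the right one. The probe tip shows in the scene crop at (145,213). Next I fit the poses.

```bash
cat > h.py <<'E'
import numpy as np,cv2
from scipy.optimize import least_squares
from scipy.spatial.transform import Rotation as Rn
from bench import robot
C={n:robot.calibration(n) for n in("scene","top")}
def proj(c,X):
    p=(np.atleast_2d(X)@c["R"].T+c["t"])@c["intrinsics"].T; return p[:,:2]/p[:,2:]
def ray(c,px,z):
    d=c["R"].T@np.linalg.solve(c["intrinsics"],[*px,1]); o=-c["R"].T@c["t"]; return o+d*(z-o[2])/d[2]
def fit(obs,pose,x0):
    f=lambda v:np.concatenate([(proj(C[n],pose(v)[0].apply(X)+pose(v)[1])-p).ravel() for n,X,p in obs])
    r=least_squares(f,x0,x_scale=.1,loss='soft_l1'); return r.x,f(r.x)
def up(p,s,ox,oy,sub=0):
    p=np.array(p,float); p[:,0]-=sub; return (p+.5)/s-.5+[ox,oy]
E
cat > fit.py <<'E'
from h import *
np.set_printoptions(precision=4,suppress=True)
T=lambda p:up(p,4,210,190); T2=lambda p:up(p,3,390,145,440); S1=lambda p:up(p,3.6,175,140); S2=lambda p:up(p,4,330,160,396)
pb=lambda v:(Rn.from_euler('ZY',[v[3],np.pi/6]),v[:3])
B=np.array([[65,0,24],[90,25,24],[90,-25,24],[-90,-25,24],[-90,25,24],[-90,25,0],[-90,-25,0]])/1e3
b,r=fit([("top",B,T([(91,103),(50,83),(131,68),(153,317),(62,325),(68,347),(157,332)])),
 ("scene",B[:5],S2([(644,245),(677,284),(605,272),(632,52),(701,58)]))],pb,[.5,.1,.09,0.1])
print("board",b,r)
pt=lambda v:(Rn.from_euler('Z',v[2]),np.array([v[0],v[1],0]))
G=np.array([[-140,110,25],[-140,-80,25],[180,-80,25],[180,110,25]])/1e3
P=np.array([[100,0,61]])/1e3
t,r=fit([("top",G,T2([(521,416),(748,387),(673,18),(460,43)])),("scene",np.vstack([P,G[[2,3,0]]]),S1([(145,213),(18,283),(230,327),(368,138)]))],pt,[.5,-.3,.1])
print("tester",t,r)
tip=pt(t)[0].apply(P[0])+pt(t)[1];print("tip",tip)
pr=lambda v:(Rn.from_euler('Z',v[2]),np.array([v[0],v[1],0]))
K=np.array([[105,-100,12],[-105,100,12],[-105,-100,12]])/1e3
k,r=fit([("top",K,T([(343,35),(83,424),(404,358)]))],pr,[.5,.1,.1]);print("rack",k,r)
print("rack from board", pr(k)[0].inv().apply(b[:3]-[k[0],k[1],0]))
print("bigtin",ray(C["top"],(346,147),.09),"small",ray(C["top"],(343,269),.05),"brush",ray(C["top"],(344,250),.01),ray(C["top"],(350,191),.01))
E
python3 fit.py
```

```text
board [0.4536 0.2721 0.0865 0.1914] [ 0.0166  0.421  -0.4077 -0.1805 -0.219  -0.4512 -0.8617 -2.1715 -1.1547
  0.494   0.1564  1.1101  0.5203  0.2673 -0.2958  0.0895 -0.2891 -0.1952
 -0.6404  0.2906 -0.3628 -0.2454 -0.4025  0.2533]
tester [ 0.51   -0.2457  0.1157] [-0.9387  1.0826  0.8935  0.8872 -0.1809 -0.6726 -2.0773 -0.2564 -0.3691
  0.0226 -1.2047  0.3986 -0.5943 -0.0182  0.1948 -1.0026]
tip [ 0.6094 -0.2341  0.061 ]
rack [0.4572 0.2175 0.1857] [-0.0688 -0.7187 -0.2901  0.0845  0.369   0.4916]
rack from board [0.0066 0.0543 0.0865]
bigtin [0.6853 0.0121 0.09  ] small [0.3947 0.0233 0.05  ] brush [0.4445 0.0175 0.01  ] [ 0.5956 -0.0012  0.01  ]
```

```bash
cat >> h.py <<'E'
YB=.188; b=np.array([.4536,.2721,.0868]); YT=.1157; tip=np.array([.6094,-.2341,.061])
RB=Rn.from_euler('ZY',[YB,np.pi/6])
F=Rn.from_euler('x',np.pi)
def cur():
    s=robot.observe(); q=s['tcp_rot']; return np.array(s['eef_pos']),Rn.from_quat([*q[1:],q[0]]),s
def to(p,R):
    """shift in units in current tool axes, and turn in units"""
    P,Q,s=cur(); np.set_printoptions(precision=3,suppress=True)
    print("pos",P,"shift",Q.inv().apply(np.array(p)-P)/.04,"turn",np.degrees((Q.inv()*R).as_rotvec())/5, "shift after turn",R.inv().apply(np.array(p)-P)/.04)
def bd(x,y,z): return RB.apply([x,y,z])+b
E
python3 - <<'E'
from h import *
RG=RB*F
pre=bd(-.035,0,.15);print(pre,bd(-.035,0,.028)); to(pre,RG)
E
```

```text
[0.49750169 0.28045215 0.23420381] [0.43757651 0.26905158 0.12854871]
pos [ 0.17  -0.523  0.253] shift [ 13.994 -16.575   0.481] turn [ 0.364 -5.991  1.412] shift after turn [ 10.454 -18.2    -5.502]
```

play_rows --moves '[{"dx":0.5,"dy":-0.6,"dz":0,"claw":0},{"dx":0.5,"dy":-0.6},{"dx":0.5,"dy":-0.6},{"dx":0.5,"dy":-0.6},{"dx":0.5,"dy":-0.6},{"dx":0.5,"dy":-0.6},{"dx":0.5,"dy":-0.6},{"dx":0.5,"dy":-0.6},{"dx":0.5,"dy":-0.6},{"dx":0.5,"dy":-0.6},{"dx":0.5,"dy":-0.6},{"dx":0.5,"dy":-0.6}]' --squeeze 24

```text
invalid input
```

play_rows --moves '[{"dx":0.5,"dy":-0.6},{"dx":0.5,"dy":-0.6},{"dx":0.5,"dy":-0.6},{"dx":0.5,"dy":-0.6},{"dx":0.5,"dy":-0.6},{"dx":0.5,"dy":-0.6},{"dx":0.5,"dy":-0.6},{"dx":0.5,"dy":-0.6},{"dx":0.5,"dy":-0.6},{"dx":0.5,"dy":-0.6},{"dx":0.5,"dy":-0.6},{"dx":0.5,"dy":-0.6}]'

```text
invalid input
```

play_rows --moves '[{"dx":0.5,"dy":-0.6},{"dx":0.5,"dy":-0.6},{"dx":0.5,"dy":-0.5},{"dx":0.4,"dy":-0.4,"dz":0.4},{"ay":-0.7,"az":0.2},{"ay":-1,"az":0.2},{"ay":-1,"az":0.2},{"ay":-1,"az":0.2},{"ay":-1,"az":0.2},{"ay":-1,"az":0.2},{"ay":-0.3,"az":0.2},{}]'

```text
invalid input
```

Run:
```python
from h import *
to(bd(-.035,0,.15),RB*F); s=cur()[2]; print(s['time'],s['qpos'],s['width'])
c=robot.calibration("wrist")
im=robot.snapshot("wrist")[...,::-1].copy()
cv2.imwrite("pics/w1.png",im)
B=np.array([[65,0,24],[90,25,24],[90,-25,24],[-90,-25,24],[-90,25,24]])/1e3
print(proj(c,RB.apply(B)+b)); np.savez("w1.npz",**c)
```

```text
pos [ 0.17  -0.523  0.253] shift [ 13.994 -16.575   0.481] turn [ 0.364 -5.991  1.412] shift after turn [ 10.454 -18.2    -5.502]
0.1 [-1.257  0.087  0.175  1.66   0.     1.571] 1.0027730057611133
[[-1354.137 -1250.027]
 [-1355.272 -1271.151]
 [-1210.542 -1235.03 ]
 [-1865.808 -1200.24 ]
 [-2081.095 -1249.849]]
```

View pics/w1.png

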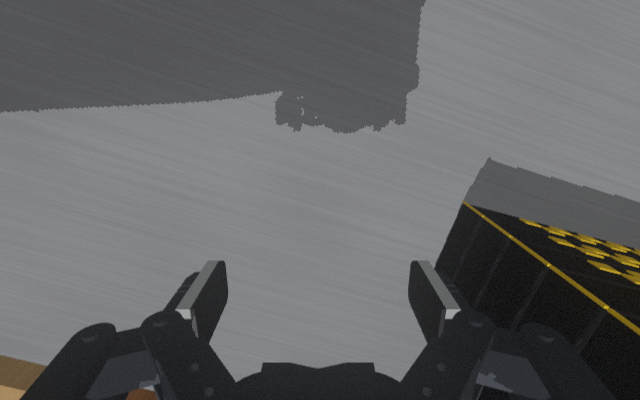

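The moves were refused and the arm hasn't moved. The wrist picture shows only bare bench, the shelf box and the open fingers. I'll resend the rows with every key filled in.

play_rows --moves '[{"ax":0,"ay":0,"az":0,"dx":0.5,"dy":-0.6,"dz":0,"claw":0},{"ax":0,"ay":0,"az":0,"dx":0.5,"dy":-0.6,"dz":0,"claw":0},{"ax":0,"ay":0,"az":0,"dx":0.5,"dy":-0.6,"dz":0,"claw":0},{"ax":0,"ay":0,"az":0,"dx":0.5,"dy":-0.6,"dz":0,"claw":0},{"ax":0,"ay":0,"az":0,"dx":0.5,"dy":-0.6,"dz":0,"claw":0},{"ax":0,"ay":0,"az":0,"dx":0.5,"dy":-0.6,"dz":0,"claw":0},{"ax":0,"ay":0,"az":0,"dx":0.5,"dy":-0.6,"dz":0,"claw":0},{"ax":0,"ay":0,"az":0,"dx":0.5,"dy":-0.6,"dz":0,"claw":0},{"ax":0,"ay":0,"az":0,"dx":0.5,"dy":-0.6,"dz":0,"claw":0},{"ax":0,"ay":0,"az":0,"dx":0.5,"dy":-0.6,"dz":0,"claw":0},{"ax":0,"ay":0,"az":0,"dx":0.5,"dy":-0.6,"dz":0,"claw":0},{"ax":0,"ay":0,"az":0,"dx":0.5,"dy":-0.6,"dz":0,"claw":0}]' --squeeze 24

```text
time: 1.15
eef_pos: [0.3092, -0.1737, 0.2532]
tcp_rot: [0.0, 0.988, 0.156, 0.0]
force: [0.1, 0.2, -0.2]
width: 1.001
grasp_force: 0.0
```

play_rows --moves '[{"ax":0,"ay":0,"az":0,"dx":0.5,"dy":-0.6,"dz":0,"claw":0},{"ax":0,"ay":0,"az":0,"dx":0.5,"dy":-0.6,"dz":0,"claw":0},{"ax":0,"ay":0,"az":0,"dx":0.5,"dy":-0.6,"dz":0,"claw":0},{"ax":0,"ay":0,"az":0,"dx":0.5,"dy":-0.6,"dz":0,"claw":0},{"ax":0,"ay":0,"az":0,"dx":0.5,"dy":-0.6,"dz":0,"claw":0},{"ax":0,"ay":0,"az":0,"dx":0.5,"dy":-0.6,"dz":0,"claw":0},{"ax":0,"ay":0,"az":0,"dx":0.5,"dy":-0.6,"dz":0,"claw":0},{"ax":0,"ay":0,"az":0,"dx":0.5,"dy":-0.6,"dz":0,"claw":0},{"ax":0,"ay":0,"az":0,"dx":0.5,"dy":-0.6,"dz":0,"claw":0},{"ax":0,"ay":0,"az":0,"dx":0.5,"dy":-0.6,"dz":0,"claw":0},{"ax":0,"ay":0,"az":0,"dx":0.5,"dy":-0.6,"dz":0,"claw":0},{"ax":0,"ay":0,"az":0,"dx":0.5,"dy":-0.6,"dz":0,"claw":0}]'

```text
time: 2.15
eef_pos: [0.453, 0.1619, 0.2531]
tcp_rot: [-0.005, 0.986, 0.169, -0.001]
force: [-0.1, -0.1, 0.8]
width: 0.999
grasp_force: 0.0
```

play_rows --moves '[{"ax":0,"ay":0,"az":0,"dx":0.5,"dy":-0.6,"dz":0,"claw":0},{"ax":0,"ay":0,"az":0,"dx":0.5,"dy":-0.6,"dz":0,"claw":0},{"ax":0,"ay":0,"az":0,"dx":0.5,"dy":-0.5,"dz":0.2,"claw":0},{"ax":0,"ay":0,"az":0,"dx":0.5,"dy":-0.5,"dz":0.2,"claw":0},{"ax":0,"ay":-0.8,"az":0.2,"dx":0,"dy":0,"dz":0,"claw":0},{"ax":0,"ay":-1,"az":0.2,"dx":0,"dy":0,"dz":0,"claw":0},{"ax":0,"ay":-1,"az":0.2,"dx":0,"dy":0,"dz":0,"claw":0},{"ax":0,"ay":-1,"az":0.2,"dx":0,"dy":0,"dz":0,"claw":0},{"ax":0,"ay":-1,"az":0.2,"dx":0,"dy":0,"dz":0,"claw":0},{"ax":0,"ay":-0.8,"az":0.2,"dx":0,"dy":0,"dz":0,"claw":0},{"ax":0,"ay":-0.4,"az":0.2,"dx":0,"dy":0,"dz":0,"claw":0},{"ax":0,"ay":0,"az":0,"dx":0,"dy":0,"dz":0,"claw":0}]'

```text
time: 3.15
eef_pos: [0.5237, 0.2037, 0.2362]
tcp_rot: [0.021, 0.951, 0.16, -0.265]
force: [1.2, -0.1, 0.3]
width: 0.996
grasp_force: 0.0
```

Run:
```python
from h import *
to(bd(-.035,0,.15),RB*F); s=cur()[2]; print(s['time'],s['qpos'],s['width'])
c=robot.calibration("wrist")
im=robot.snapshot("wrist")[...,::-1].copy()
cv2.imwrite("pics/w2.png",im)
B=np.array([[65,0,24],[90,25,24],[90,-25,24],[-90,-25,24],[-90,25,24]])/1e3
print(proj(c,RB.apply(B)+b)); np.savez("w2.npz",**c)
```

```text
pos [0.524 0.204 0.236] shift [ 0.059 -2.023  0.128] turn [0.341 0.179 1.582] shift after turn [-0.222 -2.007  0.186]
3.15 [0.347 0.662 0.776 2.22  0.051 3.141] 0.9955949641671751
[[221.91   61.645]
 [186.947  17.41 ]
 [259.115  28.929]
 [243.377 253.165]
 [186.188 246.991]]
```

View pics/w2.png

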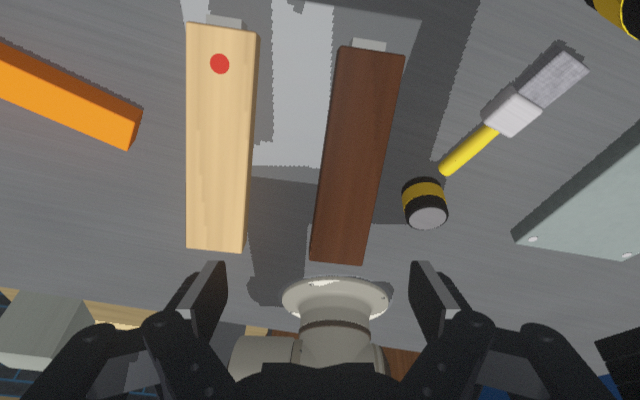

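The dot is at (220,64) against a predicted (222,62), so the board fit holds to about 2 mm. Joint 6 is at its limit, so I'll turn the tool half round, which gives the same grasp.

play_rows --moves '[{"ax":0,"ay":0,"az":-1,"dx":0,"dy":0,"dz":0,"claw":0},{"ax":0,"ay":0,"az":-1,"dx":0,"dy":0,"dz":0,"claw":0},{"ax":0,"ay":0,"az":-1,"dx":0,"dy":0,"dz":0,"claw":0},{"ax":0,"ay":0,"az":-1,"dx":0,"dy":0,"dz":0,"claw":0},{"ax":0,"ay":0,"az":-1,"dx":0,"dy":0,"dz":0,"claw":0},{"ax":0,"ay":0,"az":-1,"dx":0,"dy":0,"dz":0,"claw":0},{"ax":0,"ay":0,"az":-1,"dx":0,"dy":0,"dz":0,"claw":0},{"ax":0,"ay":0,"az":-1,"dx":0,"dy":0,"dz":0,"claw":0},{"ax":0,"ay":0,"az":-1,"dx":0,"dy":0,"dz":0,"claw":0},{"ax":0,"ay":0,"az":-1,"dx":0,"dy":0,"dz":0,"claw":0},{"ax":0,"ay":0,"az":-1,"dx":0,"dy":0,"dz":0,"claw":0},{"ax":0,"ay":0,"az":-1,"dx":0,"dy":0,"dz":0,"claw":0}]'

```text
time: 4.2
eef_pos: [0.5225, 0.2043, 0.2405]
tcp_rot: [-0.113, 0.742, 0.617, -0.235]
force: [0.2, -0.2, -0.2]
width: 0.999
grasp_force: 0.0
```

play_rows --moves '[{"ax":0,"ay":0,"az":-1,"dx":0,"dy":0,"dz":0,"claw":0},{"ax":0,"ay":0,"az":-1,"dx":0,"dy":0,"dz":0,"claw":0},{"ax":0,"ay":0,"az":-1,"dx":0,"dy":0,"dz":0,"claw":0},{"ax":0,"ay":0,"az":-1,"dx":0,"dy":0,"dz":0,"claw":0},{"ax":0,"ay":0,"az":-1,"dx":0,"dy":0,"dz":0,"claw":0},{"ax":0,"ay":0,"az":-1,"dx":0,"dy":0,"dz":0,"claw":0},{"ax":0,"ay":0,"az":-1,"dx":0,"dy":0,"dz":0,"claw":0},{"ax":0,"ay":0,"az":-1,"dx":0,"dy":0,"dz":0,"claw":0},{"ax":0,"ay":0,"az":-1,"dx":0,"dy":0,"dz":0,"claw":0},{"ax":0,"ay":0,"az":-1,"dx":0,"dy":0,"dz":0,"claw":0},{"ax":0,"ay":0,"az":-1,"dx":0,"dy":0,"dz":0,"claw":0},{"ax":0,"ay":0,"az":-1,"dx":0,"dy":0,"dz":0,"claw":0}]'

```text
time: 5.2
eef_pos: [0.5225, 0.2043, 0.2405]
tcp_rot: [-0.215, 0.334, 0.906, -0.147]
force: [0.0, 0.2, 0.5]
width: 1.001
grasp_force: 0.0
```

play_rows --moves '[{"ax":0,"ay":0,"az":-1,"dx":0,"dy":0,"dz":0,"claw":0},{"ax":0,"ay":0,"az":-1,"dx":0,"dy":0,"dz":0,"claw":0},{"ax":0,"ay":0,"az":-1,"dx":0,"dy":0,"dz":0,"claw":0},{"ax":0,"ay":0,"az":-1,"dx":0,"dy":0,"dz":0,"claw":0},{"ax":0,"ay":0,"az":-1,"dx":0,"dy":0,"dz":0,"claw":0},{"ax":0,"ay":0,"az":-1,"dx":0,"dy":0,"dz":0,"claw":0},{"ax":0,"ay":0,"az":-1,"dx":0,"dy":0.3,"dz":0,"claw":0},{"ax":0,"ay":0,"az":-1,"dx":0,"dy":0.5,"dz":0,"claw":0},{"ax":0,"ay":0,"az":-1,"dx":0,"dy":0.5,"dz":0,"claw":0},{"ax":0,"ay":0,"az":-1,"dx":0,"dy":0.4,"dz":0,"claw":0},{"ax":0,"ay":0,"az":-0.4,"dx":0,"dy":0.2,"dz":0,"claw":0},{"ax":0,"ay":0,"az":0,"dx":0,"dy":0,"dz":0,"claw":0}]'

```text
time: 6.2
eef_pos: [0.5214, 0.2808, 0.2295]
tcp_rot: [-0.259, -0.096, 0.96, -0.039]
force: [1.1, -0.4, 0.7]
width: 1.003
grasp_force: 0.0
```

```bash
echo "G=Rn.from_euler('z',np.pi)*F
RG=RB*G" >> h.py
python3 - <<'E'
from h import *
to(bd(-.035,0,.15),RG); s=cur()[2]; print(s['time'],s['qpos'])
E
```

```text
pos [0.521 0.281 0.23 ] shift [0.567 0.112 0.192] turn [-0.35  -0.053  0.045] shift after turn [0.568 0.104 0.193]
6.2 [0.449 0.749 0.9   2.243 0.101 0.222]
```

play_rows --moves '[{"ax":-0.35,"ay":0,"az":0,"dx":0.2,"dy":0.1,"dz":0.1,"claw":0},{"ax":0,"ay":0,"az":0,"dx":0.37,"dy":0,"dz":0.1,"claw":0},{"ax":0,"ay":0,"az":0,"dx":0,"dy":0,"dz":0.4,"claw":0},{"ax":0,"ay":0,"az":0,"dx":0,"dy":0,"dz":0.4,"claw":0},{"ax":0,"ay":0,"az":0,"dx":0,"dy":0,"dz":0.4,"claw":0},{"ax":0,"ay":0,"az":0,"dx":0,"dy":0,"dz":0.3,"claw":0},{"ax":0,"ay":0,"az":0,"dx":0,"dy":0,"dz":0,"claw":0},{"ax":0,"ay":0,"az":0,"dx":0,"dy":0,"dz":0,"claw":0}]'

```text
time: 6.87
eef_pos: [0.4679, 0.2721, 0.1827]
tcp_rot: [-0.261, -0.09, 0.961, -0.024]
force: [-0.1, -0.1, 0.2]
width: 1.001
grasp_force: 0.0
```

Run:
```python
from h import *
to(bd(-.035,0,.028),RG); s=cur()[2]; print(s['time'],s['qpos'])
```

```text
pos [0.468 0.272 0.183] shift [-0.029  0.065  1.552] turn [ 0.007 -0.068 -0.015] shift after turn [-0.02   0.066  1.552]
6.8667 [0.46  0.548 0.512 2.047 0.137 0.238]
```

play_rows --moves '[{"ax":0,"ay":0,"az":0,"dx":0,"dy":0.07,"dz":0.3,"claw":0},{"ax":0,"ay":0,"az":0,"dx":0,"dy":0,"dz":0.3,"claw":0},{"ax":0,"ay":0,"az":0,"dx":0,"dy":0,"dz":0.3,"claw":0},{"ax":0,"ay":0,"az":0,"dx":0,"dy":0,"dz":0.3,"claw":0},{"ax":0,"ay":0,"az":0,"dx":0,"dy":0,"dz":0.2,"claw":0},{"ax":0,"ay":0,"az":0,"dx":0,"dy":0,"dz":0.15,"claw":0},{"ax":0,"ay":0,"az":0,"dx":0,"dy":0,"dz":0,"claw":0},{"ax":0,"ay":0,"az":0,"dx":0,"dy":0,"dz":0,"claw":0}]'

```text
time: 7.53
eef_pos: [0.4373, 0.2696, 0.129]
tcp_rot: [-0.261, -0.09, 0.961, -0.024]
force: [0.0, 0.2, -0.2]
width: 1.0
grasp_force: 0.0
```

Run:
```python
from h import *
to(bd(-.035,0,.028),RG); s=cur()[2]; print(s['time'],s['qpos'])
cv2.imwrite("pics/w3.png",robot.snapshot("wrist")[...,::-1])
```

```text
pos [0.437 0.27  0.129] shift [-0.01  -0.014  0.008] turn [ 0.008 -0.069 -0.007] shift after turn [-0.01  -0.014  0.008]
7.5333 [0.478 0.476 0.308 1.913 0.146 0.253]
```

View pics/w3.png

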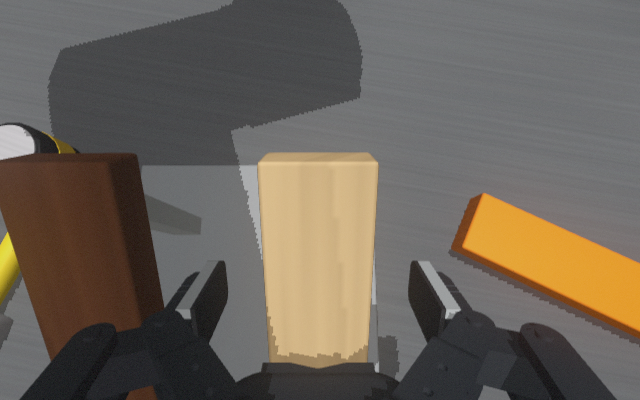

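The board's end runs from column 258 to 378, centred between the fingers at 227 and 409. Closing lightly.

play_rows --moves '[{"ax":0,"ay":0,"az":0,"dx":0,"dy":0,"dz":0,"claw":0.2},{"ax":0,"ay":0,"az":0,"dx":0,"dy":0,"dz":0,"claw":0.3},{"ax":0,"ay":0,"az":0,"dx":0,"dy":0,"dz":0,"claw":0.36},{"ax":0,"ay":0,"az":0,"dx":0,"dy":0,"dz":0,"claw":0.4},{"ax":0,"ay":0,"az":0,"dx":0,"dy":0,"dz":0,"claw":0.44},{"ax":0,"ay":0,"az":0,"dx":0,"dy":0,"dz":0,"claw":0.5},{"ax":0,"ay":0,"az":0,"dx":0,"dy":0,"dz":0,"claw":0.6},{"ax":0,"ay":0,"az":0,"dx":0,"dy":0,"dz":0,"claw":0.6},{"ax":0,"ay":0,"az":0,"dx":0,"dy":0,"dz":0,"claw":0.6},{"ax":0,"ay":0,"az":0,"dx":0,"dy":0,"dz":0,"claw":0.6}]' --squeeze 23

```text
time: 8.42
eef_pos: [0.4371, 0.2696, 0.1285]
tcp_rot: [-0.261, -0.09, 0.961, -0.024]
force: [3.0, 0.3, 5.0]
width: 0.583
grasp_force: 24.9
```

play_rows --moves '[{"ax":0,"ay":0,"az":0,"dx":0,"dy":0,"dz":-0.05,"claw":0.6},{"ax":0,"ay":0,"az":0,"dx":0,"dy":0,"dz":-0.1,"claw":0.6},{"ax":0,"ay":0,"az":0,"dx":0,"dy":0,"dz":-0.15,"claw":0.6},{"ax":0,"ay":0,"az":0,"dx":0,"dy":0,"dz":-0.25,"claw":0.6},{"ax":0,"ay":0,"az":0,"dx":0,"dy":0,"dz":-0.35,"claw":0.6},{"ax":0,"ay":0,"az":0,"dx":0,"dy":0,"dz":-0.4,"claw":0.6},{"ax":0,"ay":0,"az":0,"dx":0,"dy":0,"dz":-0.35,"claw":0.6},{"ax":0,"ay":0,"az":0,"dx":0,"dy":0,"dz":-0.25,"claw":0.6},{"ax":0,"ay":0,"az":0,"dx":0,"dy":0,"dz":-0.1,"claw":0.6},{"ax":0,"ay":0,"az":0,"dx":0,"dy":0,"dz":0,"claw":0.6}]'

```text
time: 9.25
eef_pos: [0.4772, 0.2772, 0.1977]
tcp_rot: [-0.261, -0.09, 0.961, -0.024]
force: [-0.2, -1.1, -1.1]
width: 0.578
grasp_force: 24.2
```

```bash
cat >> h.py <<'E'
RZ=Rn.from_euler('z',YT); RT=RZ*G
o=tip-RZ.apply([.1,0,.061])
GX=-.035
def tp(dot,h,y=0): return o+RZ.apply([dot-.065+GX,y,.025+.028+h])  # TCP for dot at tester x, underside h above bed
E
python3 - <<'E'
from h import *
to(tp(.025,.09),RT); s=cur()[2]; print(s['time'],s['qpos'],s['force'],s['grasp_force'],s['width'])
print("tilt",np.degrees((RT.inv()*cur()[1]).as_rotvec()))
E
```

```text
pos [0.477 0.277 0.198] shift [  2.33  -12.863   2.944] turn [-0.213 -6.069  0.803] shift after turn [  2.569 -13.08    1.368]
9.25 [0.461 0.582 0.589 2.091 0.137 0.237] [-0.22  -1.075 -1.134] 24.22443687915802 0.5776529999643105
tilt [ 1.066 30.343 -4.014]
```

play_rows --moves '[{"ax":0,"ay":-0.3,"az":0,"dx":0,"dy":0,"dz":0,"claw":0.6},{"ax":0,"ay":-0.6,"az":0.1,"dx":0,"dy":0,"dz":0,"claw":0.6},{"ax":0,"ay":-0.8,"az":0.1,"dx":0,"dy":0,"dz":0,"claw":0.6},{"ax":0,"ay":-0.8,"az":0.1,"dx":0,"dy":0,"dz":0,"claw":0.6},{"ax":-0.1,"ay":-0.8,"az":0.1,"dx":0,"dy":0,"dz":0,"claw":0.6},{"ax":-0.1,"ay":-0.8,"az":0.1,"dx":0,"dy":0,"dz":0,"claw":0.6},{"ax":0,"ay":-0.8,"az":0.1,"dx":0,"dy":0,"dz":0,"claw":0.6},{"ax":0,"ay":-0.7,"az":0.1,"dx":0,"dy":0,"dz":0,"claw":0.6},{"ax":0,"ay":-0.4,"az":0.1,"dx":0.1,"dy":-0.1,"dz":0,"claw":0.6},{"ax":0,"ay":-0.1,"az":0,"dx":0.1,"dy":-0.3,"dz":0,"claw":0.6},{"ax":0,"ay":0,"az":0,"dx":0.1,"dy":-0.5,"dz":0,"claw":0.6},{"ax":0,"ay":0,"az":0,"dx":0.2,"dy":-0.6,"dz":0,"claw":0.6}]'

```text
time: 10.25
eef_pos: [0.4629, 0.215, 0.1966]
tcp_rot: [0.001, -0.059, 0.998, 0.0]
force: [0.5, -0.8, -1.1]
width: 0.574
grasp_force: 24.2
```

play_rows --moves '[{"ax":0,"ay":0,"az":0,"dx":0.2,"dy":-0.7,"dz":0,"claw":0.6},{"ax":0,"ay":0,"az":0,"dx":0.2,"dy":-0.7,"dz":0,"claw":0.6},{"ax":0,"ay":0,"az":0,"dx":0.2,"dy":-0.7,"dz":0,"claw":0.6},{"ax":0,"ay":0,"az":0,"dx":0.2,"dy":-0.7,"dz":0,"claw":0.6},{"ax":0,"ay":0,"az":0,"dx":0.2,"dy":-0.7,"dz":0,"claw":0.6},{"ax":0,"ay":0,"az":0,"dx":0.2,"dy":-0.7,"dz":0,"claw":0.6},{"ax":0,"ay":0,"az":0,"dx":0.2,"dy":-0.7,"dz":0,"claw":0.6},{"ax":0,"ay":0,"az":0,"dx":0.2,"dy":-0.7,"dz":0,"claw":0.6},{"ax":0,"ay":0,"az":0,"dx":0.2,"dy":-0.7,"dz":0,"claw":0.6},{"ax":0,"ay":0,"az":0,"dx":0.1,"dy":-0.7,"dz":0,"claw":0.6},{"ax":0,"ay":0,"az":0,"dx":0.1,"dy":-0.6,"dz":0,"claw":0.6},{"ax":0,"ay":0,"az":0,"dx":0,"dy":-0.6,"dz":0,"claw":0.6}]'

```text
time: 11.25
eef_pos: [0.4212, -0.1211, 0.1966]
tcp_rot: [0.0, -0.058, 0.998, 0.0]
force: [0.5, 1.0, -1.5]
width: 0.58
grasp_force: 24.2
```

play_rows --moves '[{"ax":0,"ay":0,"az":0,"dx":0,"dy":-0.6,"dz":0,"claw":0.6},{"ax":0,"ay":0,"az":0,"dx":0,"dy":-0.5,"dz":0,"claw":0.6},{"ax":0,"ay":0,"az":0,"dx":0,"dy":-0.4,"dz":0,"claw":0.6},{"ax":0,"ay":0,"az":0,"dx":0,"dy":-0.3,"dz":0,"claw":0.6},{"ax":0,"ay":0,"az":0,"dx":0,"dy":-0.2,"dz":0,"claw":0.6},{"ax":0,"ay":0,"az":0,"dx":0,"dy":0,"dz":0,"claw":0.6},{"ax":0,"ay":0,"az":0,"dx":0,"dy":0,"dz":0,"claw":0.6}]'

```text
time: 11.83
eef_pos: [0.4315, -0.199, 0.1968]
tcp_rot: [0.001, -0.058, 0.998, 0.001]
force: [-0.1, 1.1, -2.0]
width: 0.584
grasp_force: 24.2
```

Run:
```python
from h import *
to(tp(.025,.03),RT); s=cur()[2]; print(s['time'],s['qpos'],s['force'],s['grasp_force'],s['width'])
a=robot.snapshot("scene")[...,::-1];w=robot.snapshot("wrist")[...,::-1];t=robot.snapshot("top")[...,::-1]
a=cv2.resize(a[110:240,160:290],None,fx=3,fy=3,interpolation=cv2.INTER_CUBIC)
t=cv2.resize(t[140:300,380:510],None,fx=3,fy=3,interpolation=cv2.INTER_CUBIC)
c=np.zeros((480,780,3),np.uint8);c[:390,:390]=a;c[:,390:]=t
cv2.imwrite("pics/c4.png",c);cv2.imwrite("pics/w4.png",w)
```

```text
pos [ 0.432 -0.199  0.197] shift [ 0.063 -1.387  2.845] turn [0.011 0.014 0.004] shift after turn [ 0.059 -1.384  2.846]
11.8333 [-0.433 -0.106 -0.125  1.552  0.001 -0.549] [-0.136  1.081 -2.018] 24.24599379301071 0.583691915171625
```

View pics/c4.png

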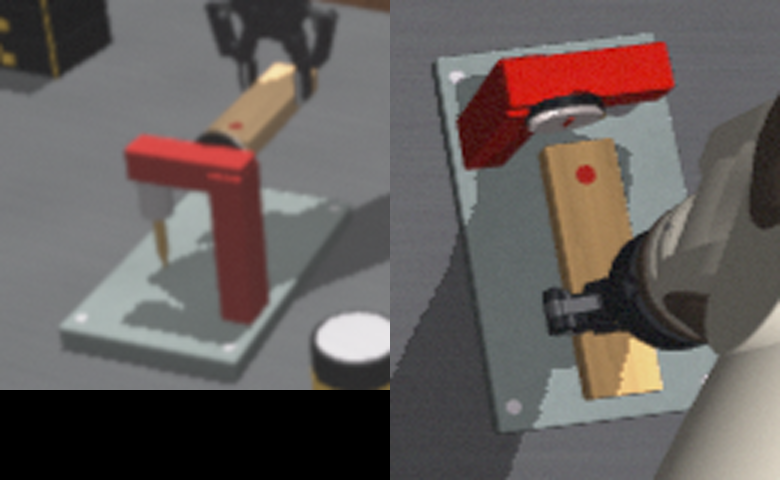

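The board hangs level, with its dot well short of the probe. Shifting sideways and lowering.

play_rows --moves '[{"ax":0,"ay":0,"az":0,"dx":0.06,"dy":-0.2,"dz":0,"claw":0.6},{"ax":0,"ay":0,"az":0,"dx":0,"dy":-0.4,"dz":0,"claw":0.6},{"ax":0,"ay":0,"az":0,"dx":0,"dy":-0.5,"dz":0.1,"claw":0.6},{"ax":0,"ay":0,"az":0,"dx":0,"dy":-0.2,"dz":0.3,"claw":0.6},{"ax":0,"ay":0,"az":0,"dx":0,"dy":-0.08,"dz":0.4,"claw":0.6},{"ax":0,"ay":0,"az":0,"dx":0,"dy":0,"dz":0.5,"claw":0.6},{"ax":0,"ay":0,"az":0,"dx":0,"dy":0,"dz":0.5,"claw":0.6},{"ax":0,"ay":0,"az":0,"dx":0,"dy":0,"dz":0.5,"claw":0.6},{"ax":0,"ay":0,"az":0,"dx":0,"dy":0,"dz":0.35,"claw":0.6},{"ax":0,"ay":0,"az":0,"dx":0,"dy":0,"dz":0.2,"claw":0.6},{"ax":0,"ay":0,"az":0,"dx":0,"dy":0,"dz":0,"claw":0.6},{"ax":0,"ay":0,"az":0,"dx":0,"dy":0,"dz":0,"claw":0.6}]'

```text
time: 12.98
eef_pos: [0.4359, -0.2542, 0.0831]
tcp_rot: [0.001, -0.058, 0.998, 0.0]
force: [-0.2, 0.2, -1.5]
width: 0.572
grasp_force: 24.3
```

```bash
cat >> h.py <<'E'
def dot(n,guess,r=8):
    im=robot.snapshot(n).astype(int); u,v=np.round(proj(C[n],guess)[0]).astype(int)
    p=im[v-r:v+r+1,u-r:u+r+1]; w=p[...,0]-p[...,1]
    m=(w>60)&(p[...,1]<.4*p[...,0]); m=m.astype(np.uint8); k,l,s,c=cv2.connectedComponentsWithStats(m)
    j=1+np.argmax(s[1:,4]) if k>1 else None
    return (None if j is None else (c[j]+[u-r,v-r],s[j]))
def tri(ps):
    return least_squares(lambda X:np.concatenate([proj(C[n],X)[0]-p for n,p in ps]),[.5,-.25,.08]).x
E
python3 - <<'E'
from h import *
to(tp(.025,0),RT); P,Q,s=cur(); print(s['time'],s['force'],s['grasp_force'],s['width'])
g=P+Q.apply([-.1,0,.004]); print("guess",g)
d={n:dot(n,g) for n in("scene","top")}; print(d, {n:proj(C[n],g) for n in d})
if all(d.values()): X=tri([(n,d[n][0]) for n in d]); print(X, RZ.inv().apply(X-o))
if d["top"]: print(RZ.inv().apply(ray(C["top"],d["top"][0],g[2])-o))
E
```

```text
pos [ 0.436 -0.254  0.083] shift [ 0.008 -0.001  0.753] turn [0.007 0.017 0.01 ] shift after turn [ 0.007 -0.001  0.753]
12.9833 [-0.247  0.181 -1.466] 24.316856861114502 0.5715419952505717
guess [ 0.535 -0.243  0.079]
{'scene': None, 'top': (array([454.81 , 206.857]), array([ 7,  5,  5,  5, 21], dtype=int32))} {'scene': array([[225.121, 181.585]]), 'top': array([[454.367, 207.546]])}
[ 0.027 -0.001  0.079]
```

play_rows --moves '[{"ax":0,"ay":0,"az":0,"dx":0,"dy":0,"dz":0.15,"claw":0.6},{"ax":0,"ay":0,"az":0,"dx":0,"dy":0,"dz":0.15,"claw":0.6},{"ax":0,"ay":0,"az":0,"dx":0,"dy":0,"dz":0.15,"claw":0.6},{"ax":0,"ay":0,"az":0,"dx":0,"dy":0,"dz":0.1,"claw":0.6},{"ax":0,"ay":0,"az":0,"dx":0,"dy":0,"dz":0.05,"claw":0.6},{"ax":0,"ay":0,"az":0,"dx":0,"dy":0,"dz":0.03,"claw":0.6},{"ax":0,"ay":0,"az":0,"dx":0,"dy":0,"dz":0,"claw":0.6},{"ax":0,"ay":0,"az":0,"dx":0,"dy":0,"dz":0,"claw":0.6}]'

```text
time: 13.75
eef_pos: [0.4361, -0.2544, 0.058]
tcp_rot: [0.001, -0.058, 0.998, 0.0]
force: [-0.0, 0.4, -0.5]
width: 0.58
grasp_force: 24.4
```

play_rows --moves '[{"ax":0,"ay":0,"az":0,"dx":0,"dy":0,"dz":0.02,"claw":0.6},{"ax":0,"ay":0,"az":0,"dx":0,"dy":0,"dz":0.02,"claw":0.6},{"ax":0,"ay":0,"az":0,"dx":0,"dy":0,"dz":0,"claw":0.6},{"ax":0,"ay":0,"az":0,"dx":0,"dy":0,"dz":0,"claw":0.6}]'

```text
time: 14.08
eef_pos: [0.436, -0.2544, 0.0564]
tcp_rot: [0.001, -0.058, 0.998, 0.0]
force: [0.2, -0.4, -2.1]
width: 0.577
grasp_force: 24.4
```

play_rows --moves '[{"ax":0,"ay":0,"az":0,"dx":0,"dy":0,"dz":0.02,"claw":0.6},{"ax":0,"ay":0,"az":0,"dx":0,"dy":0,"dz":0.02,"claw":0.6},{"ax":0,"ay":0,"az":0,"dx":0,"dy":0,"dz":0,"claw":0.6},{"ax":0,"ay":0,"az":0,"dx":0,"dy":0,"dz":0,"claw":0.6}]'

```text
time: 14.42
eef_pos: [0.436, -0.2544, 0.0547]
tcp_rot: [0.001, -0.058, 0.998, 0.0]
force: [0.2, -0.6, -1.3]
width: 0.582
grasp_force: 24.4
```

play_rows --moves '[{"ax":0,"ay":0,"az":0,"dx":0,"dy":0,"dz":0.02,"claw":0.6},{"ax":0,"ay":0,"az":0,"dx":0,"dy":0,"dz":0,"claw":0.6},{"ax":0,"ay":0,"az":0,"dx":0,"dy":0,"dz":0,"claw":0.6}]'

```text
time: 14.67
eef_pos: [0.436, -0.2544, 0.0539]
tcp_rot: [0.001, -0.058, 0.998, 0.0]
force: [0.2, -0.3, -1.0]
width: 0.581
grasp_force: 24.4
```

play_rows --moves '[{"ax":0,"ay":0,"az":0,"dx":0,"dy":0,"dz":0.02,"claw":0.6},{"ax":0,"ay":0,"az":0,"dx":0,"dy":0,"dz":0,"claw":0.6},{"ax":0,"ay":0,"az":0,"dx":0,"dy":0,"dz":0,"claw":0.6}]'

```text
time: 14.92
eef_pos: [0.4361, -0.2544, 0.0533]
tcp_rot: [0.001, -0.058, 0.998, 0.0]
force: [1.4, 0.5, 0.9]
width: 0.577
grasp_force: 24.6
```

play_rows --moves '[{"ax":0,"ay":0,"az":0,"dx":0,"dy":0,"dz":0.02,"claw":0.6},{"ax":0,"ay":0,"az":0,"dx":0,"dy":0,"dz":0,"claw":0.6},{"ax":0,"ay":0,"az":0,"dx":0,"dy":0,"dz":0,"claw":0.6}]'

```text
time: 15.17
eef_pos: [0.4362, -0.2544, 0.0532]
tcp_rot: [0.001, -0.058, 0.998, 0.0]
force: [-1.5, 2.2, 6.7]
width: 0.579
grasp_force: 25.3
```

It touched down softly. I'll release so that it lies flat, then regrip 20 mm farther back for more clearance from the probe.

play_rows --moves '[{"ax":0,"ay":0,"az":0,"dx":0,"dy":0,"dz":-0.03,"claw":0.6},{"ax":0,"ay":0,"az":0,"dx":0,"dy":0,"dz":0,"claw":0.38},{"ax":0,"ay":0,"az":0,"dx":0,"dy":0,"dz":0,"claw":0.3},{"ax":0,"ay":0,"az":0,"dx":0,"dy":0,"dz":0,"claw":0.25},{"ax":0,"ay":0,"az":0,"dx":0,"dy":0,"dz":0,"claw":0.25},{"ax":0,"ay":0,"az":0,"dx":0.2,"dy":0,"dz":0,"claw":0.25},{"ax":0,"ay":0,"az":0,"dx":0.3,"dy":0,"dz":0,"claw":0.25},{"ax":0,"ay":0,"az":0,"dx":0,"dy":0,"dz":0,"claw":0.25},{"ax":0,"ay":0,"az":0,"dx":0,"dy":0,"dz":0,"claw":0.25}]'

```text
time: 15.92
eef_pos: [0.4154, -0.2569, 0.0536]
tcp_rot: [0.001, -0.058, 0.998, 0.0]
force: [-0.5, -0.1, -0.2]
width: 0.75
grasp_force: 0.0
```

Run:
```python
from h import *
P,Q,s=cur(); print(P,s['time'],s['force'],s['grasp_force'],s['width'],np.degrees((RT.inv()*Q).as_rotvec()))
g=o+RZ.apply([.026,0,.049])
im=robot.snapshot("top");cv2.imwrite("pics/t5.png",im[...,::-1])
d=dot("top",g); print(d); print("dot tester",RZ.inv().apply(ray(C["top"],d[0],.049)-o)); print(dot("scene",g))
```

```text
[ 0.4153607  -0.2569085   0.05358929] 15.9167 [-0.45578788 -0.06929197 -0.15919407] 0.0 0.7503345863236263 [-0.0096553  -0.11441648  0.01492677]
(array([450.88888889, 209.55555556]), array([ 6,  6,  5,  5, 18], dtype=int32))
dot tester [ 0.02672505 -0.00084289  0.049     ]
None
```

play_rows --moves '[{"ax":0,"ay":0,"az":0,"dx":0,"dy":0,"dz":0,"claw":0.38},{"ax":0,"ay":0,"az":0,"dx":0,"dy":0,"dz":0,"claw":0.42},{"ax":0,"ay":0,"az":0,"dx":0,"dy":0,"dz":0,"claw":0.5},{"ax":0,"ay":0,"az":0,"dx":0,"dy":0,"dz":0,"claw":0.6},{"ax":0,"ay":0,"az":0,"dx":0,"dy":0,"dz":0,"claw":0.6},{"ax":0,"ay":0,"az":0,"dx":0,"dy":0,"dz":0,"claw":0.6}]' --squeeze 22

```text
time: 16.57
eef_pos: [0.4164, -0.2568, 0.0537]
tcp_rot: [0.001, -0.058, 0.998, 0.0]
force: [0.5, 0.1, 3.4]
width: 0.58
grasp_force: 23.4
```

play_rows --moves '[{"ax":0,"ay":0,"az":0,"dx":-0.1,"dy":0,"dz":0,"claw":0.6},{"ax":0,"ay":0,"az":0,"dx":-0.15,"dy":0,"dz":0,"claw":0.6},{"ax":0,"ay":0,"az":0,"dx":-0.2,"dy":0,"dz":0,"claw":0.6},{"ax":0,"ay":0,"az":0,"dx":-0.2,"dy":0,"dz":0,"claw":0.6},{"ax":0,"ay":0,"az":0,"dx":-0.2,"dy":0,"dz":0,"claw":0.6},{"ax":0,"ay":0,"az":0,"dx":-0.2,"dy":0,"dz":0,"claw":0.6},{"ax":0,"ay":0,"az":0,"dx":-0.2,"dy":0,"dz":0,"claw":0.6},{"ax":0,"ay":0,"az":0,"dx":-0.15,"dy":0,"dz":0,"claw":0.6},{"ax":0,"ay":0,"az":0,"dx":-0.1,"dy":0,"dz":0,"claw":0.6},{"ax":0,"ay":0,"az":0,"dx":0,"dy":0,"dz":0,"claw":0.6},{"ax":0,"ay":0,"az":0,"dx":0,"dy":0,"dz":0,"claw":0.6}]'

```text
time: 17.48
eef_pos: [0.4771, -0.2496, 0.0537]
tcp_rot: [0.002, -0.058, 0.998, 0.0]
force: [2.3, -0.4, 3.1]
width: 0.578
grasp_force: 23.4
```

Run:
```python
from h import *
P,Q,s=cur(); print(P,s['time'],s['force'],s['grasp_force'],s['width'],np.degrees((RT.inv()*Q).as_rotvec()))
g=P+Q.apply([-.12,0,.0046]); print("dot by TCP, tester",RZ.inv().apply(g-o), "proj",proj(C["scene"],g),proj(C["scene"],tip))
a=robot.snapshot("scene")[...,::-1]; cv2.imwrite("pics/s6.png",a)
cv2.imwrite("pics/c6.png",cv2.resize(a[155:225,180:270],None,fx=8,fy=8,interpolation=cv2.INTER_CUBIC))
```

```text
[ 0.47714692 -0.24960533  0.05366622] 17.4833 [ 2.33421089 -0.35276639  3.1316002 ] 23.367456793785095 0.5784131667730713 [-0.00907047 -0.1881945  -0.07735808]
dot by TCP, tester [8.68555224e-02 2.86250834e-05 4.94604056e-02] proj [[216.99113852 199.78070752]] [[214.54075936 198.83452076]]
```

View pics/c6.png

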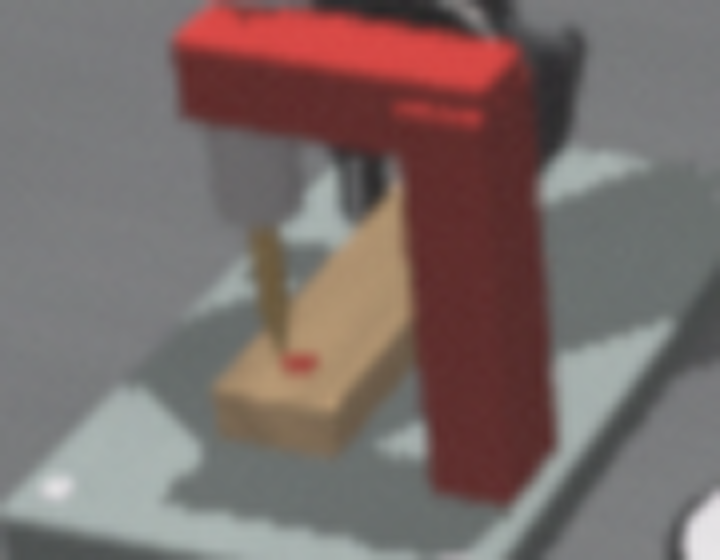

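The crop shows the dot at scene px (216.9,200.1), where the prediction was (217.0,199.8), and the probe tip at about (215.1,198.7). Nothing is touching. Now the remaining distance.

Run:
```python
from h import *
for p in [(215.2,198.6),(214.9,198.8)]:
    print(p,"tip tester",RZ.inv().apply(ray(C["scene"],p,.061)-o))
print("dot scene",RZ.inv().apply(ray(C["scene"],(216.94,200.06),.049)-o))
d=dot("top",o+RZ.apply([.087,0,.049]));print(d)
# refined tester fit from edges/screws in scene crop + top
```

```text
(215.2, 198.6) tip tester [0.09822791 0.00126922 0.061     ]
(214.9, 198.8) tip tester [0.09950011 0.00093098 0.061     ]
dot scene [0.08768766 0.00022721 0.049     ]
(array([446. , 185.5]), array([ 6,  6,  5,  4, 16], dtype=int32))
```

play_rows --moves '[{"ax":0,"ay":0,"az":0,"dx":-0.05,"dy":0,"dz":0,"claw":0.6},{"ax":0,"ay":0,"az":0,"dx":-0.1,"dy":0.02,"dz":0,"claw":0.6},{"ax":0,"ay":0,"az":0,"dx":-0.1,"dy":0,"dz":0,"claw":0.6},{"ax":0,"ay":0,"az":0,"dx":-0.05,"dy":0,"dz":0,"claw":0.6},{"ax":0,"ay":0,"az":0,"dx":0,"dy":0,"dz":0,"claw":0.6},{"ax":0,"ay":0,"az":0,"dx":0,"dy":0,"dz":0,"claw":0.6},{"ax":0,"ay":0,"az":0,"dx":0,"dy":0,"dz":0,"claw":0.6}]'

```text
time: 18.17
eef_pos: [0.4875, -0.2476, 0.0537]
tcp_rot: [0.001, -0.058, 0.998, 0.0]
force: [-0.7, 0.0, 5.5]
width: 0.574
grasp_force: 23.6
```

Run:
```python
from h import *
P,Q,s=cur(); print(P,s['time'],s['force'],s['grasp_force'],s['width'])
g=P+Q.apply([-.12,0,.0046]); print("dot by TCP",RZ.inv().apply(g-o),proj(C["scene"],g))
print(dot("scene",g,5))
```

```text
[ 0.48748538 -0.24757588  0.05367914] 18.1667 [-7.14067827e-01  1.43165797e-03  5.48768701e+00] 23.59843522310257 0.5743063643779746
dot by TCP [0.09735135 0.00075618 0.0492539 ] [[215.60841272 201.67834128]]
None
```

play_rows --moves '[{"ax":0,"ay":0,"az":0,"dx":0,"dy":0,"dz":0,"claw":0.4},{"ax":0,"ay":0,"az":0,"dx":0,"dy":0,"dz":0,"claw":0.3},{"ax":0,"ay":0,"az":0,"dx":0,"dy":0,"dz":0,"claw":0.25},{"ax":0,"ay":0,"az":0,"dx":0,"dy":0,"dz":0,"claw":0.25},{"ax":0,"ay":0,"az":0,"dx":0,"dy":0,"dz":-0.3,"claw":0.25},{"ax":0,"ay":0,"az":0,"dx":0,"dy":0,"dz":-0.5,"claw":0.25},{"ax":0,"ay":0,"az":0,"dx":0.3,"dy":0,"dz":-0.6,"claw":0.25},{"ax":0,"ay":0,"az":0,"dx":0.6,"dy":0,"dz":-0.6,"claw":0.25},{"ax":0,"ay":0,"az":0,"dx":0.6,"dy":0,"dz":-0.5,"claw":0.25},{"ax":0,"ay":0,"az":0,"dx":0.5,"dy":0,"dz":-0.3,"claw":0.25},{"ax":0,"ay":0,"az":0,"dx":0.2,"dy":0,"dz":0,"claw":0.25},{"ax":0,"ay":0,"az":0,"dx":0,"dy":0,"dz":0,"claw":0.25}]'

```text
time: 19.22
eef_pos: [0.3993, -0.2583, 0.1669]
tcp_rot: [0.002, -0.058, 0.998, -0.001]
force: [0.5, -0.3, -0.8]
width: 0.75
grasp_force: 0.0
```

Run:
```python
from h import *
P,Q,s=cur(); print(P,s['time'],s['qpos'])
c=robot.calibration("wrist"); k=-c["R"].T@c["t"]
Rct=c["R"]@Q.as_matrix(); kt=Q.inv().apply(k-P); print("cam in tool",kt,"axis",Q.inv().apply(c["R"][2]))
Q2=RZ*F  # turned
def sim(P,Q):
    R=Rct@Q.as_matrix().T; return dict(intrinsics=c["intrinsics"],R=R,t=-R@(P+Q.apply(kt)))
for a in(0,15,25,35):
    q=Q2*Rn.from_euler('y',a,degrees=True); print(a,proj(sim(P,q),np.array([tip,tip-[0,0,.012]])),q.apply([0,0,1]))
```

```text
[ 0.39928561 -0.25827715  0.16687863] 19.2167 [-5.74903040e-01 -1.09638173e-01 -1.85651223e-01  1.49119629e+00
  1.35019382e-03 -6.90001157e-01]
cam in tool [ 0.08142264  0.00114697 -0.12063753] axis [-3.15381795e-01  2.21603146e-04  9.48964844e-01]
0 [[ 316.01050263 -155.25148781]
 [ 316.10724805 -139.90107359]] [ 1.41375721e-17 -1.21645908e-16 -1.00000000e+00]
15 [[316.39612804 -42.08776223]
 [316.45285809 -31.18770095]] [ 0.25708864  0.0298786  -0.96592583]
25 [[316.54475969  13.41574441]
 [316.58691938  22.86533857]] [ 0.41979273  0.04878791 -0.90630779]
35 [[316.64449324  60.17145437]
 [316.67670153  68.76366575]] [ 0.56974163  0.06621483 -0.81915204]
```

play_rows --moves '[{"ax":0,"ay":0,"az":1,"dx":0,"dy":0,"dz":0,"claw":0.25},{"ax":0,"ay":0,"az":1,"dx":0,"dy":0,"dz":0,"claw":0.25},{"ax":0,"ay":0,"az":1,"dx":0,"dy":0,"dz":0,"claw":0.25},{"ax":0,"ay":0,"az":1,"dx":0,"dy":0,"dz":0,"claw":0.25},{"ax":0,"ay":0,"az":1,"dx":0,"dy":0,"dz":0,"claw":0.25},{"ax":0,"ay":0,"az":1,"dx":0,"dy":0,"dz":0,"claw":0.25},{"ax":0,"ay":0,"az":1,"dx":0,"dy":0,"dz":0,"claw":0.25},{"ax":0,"ay":0,"az":1,"dx":0,"dy":0,"dz":0,"claw":0.25},{"ax":0,"ay":0,"az":1,"dx":0,"dy":0,"dz":0,"claw":0.25},{"ax":0,"ay":0,"az":1,"dx":0,"dy":0,"dz":0,"claw":0.25},{"ax":0,"ay":0,"az":1,"dx":0,"dy":0,"dz":0,"claw":0.25},{"ax":0,"ay":0,"az":1,"dx":0,"dy":0,"dz":0,"claw":0.25}]'

```text
time: 20.22
eef_pos: [0.4006, -0.2575, 0.1643]
tcp_rot: [-0.0, 0.451, 0.893, 0.001]
force: [-0.4, 0.7, -0.8]
width: 0.751
grasp_force: 0.0
```

play_rows --moves '[{"ax":0,"ay":0,"az":1,"dx":0,"dy":0,"dz":0,"claw":0.25},{"ax":0,"ay":0,"az":1,"dx":0,"dy":0,"dz":0,"claw":0.25},{"ax":0,"ay":0,"az":1,"dx":0,"dy":0,"dz":0,"claw":0.25},{"ax":0,"ay":0,"az":1,"dx":0,"dy":0,"dz":0,"claw":0.25},{"ax":0,"ay":0,"az":1,"dx":0,"dy":0,"dz":0,"claw":0.25},{"ax":0,"ay":0,"az":1,"dx":0,"dy":0,"dz":0,"claw":0.25},{"ax":0,"ay":0,"az":1,"dx":0,"dy":0,"dz":0,"claw":0.25},{"ax":0,"ay":0,"az":1,"dx":0,"dy":0,"dz":0,"claw":0.25},{"ax":0,"ay":0,"az":1,"dx":0,"dy":0,"dz":0,"claw":0.25},{"ax":0,"ay":0,"az":1,"dx":0,"dy":0,"dz":0,"claw":0.25},{"ax":0,"ay":0,"az":1,"dx":0,"dy":0,"dz":0,"claw":0.25},{"ax":0,"ay":0,"az":1,"dx":0,"dy":0,"dz":0,"claw":0.25}]'

```text
time: 21.22
eef_pos: [0.4006, -0.2575, 0.1643]
tcp_rot: [-0.0, 0.837, 0.548, 0.001]
force: [-0.9, 1.1, -0.1]
width: 0.75
grasp_force: 0.0
```

play_rows --moves '[{"ax":0,"ay":0,"az":1,"dx":0,"dy":0,"dz":0,"claw":0.25},{"ax":0,"ay":0,"az":1,"dx":0,"dy":0,"dz":0,"claw":0.25},{"ax":0,"ay":0,"az":1,"dx":0,"dy":0,"dz":0,"claw":0.25},{"ax":0,"ay":0,"az":1,"dx":0,"dy":0,"dz":0,"claw":0.25},{"ax":0,"ay":0,"az":1,"dx":0,"dy":0,"dz":0,"claw":0.25},{"ax":0,"ay":0,"az":1,"dx":0,"dy":0,"dz":0,"claw":0.25},{"ax":0,"ay":0,"az":1,"dx":0,"dy":0,"dz":0,"claw":0.25},{"ax":0,"ay":0,"az":1,"dx":0,"dy":0,"dz":0,"claw":0.25},{"ax":0,"ay":0,"az":1,"dx":0,"dy":0,"dz":0,"claw":0.25},{"ax":0,"ay":0,"az":1,"dx":0,"dy":0,"dz":0,"claw":0.25},{"ax":0,"ay":0,"az":1,"dx":0,"dy":0,"dz":0,"claw":0.25},{"ax":0,"ay":0,"az":1,"dx":0,"dy":0,"dz":0,"claw":0.25}]'

```text
time: 22.22
eef_pos: [0.4006, -0.2575, 0.1643]
tcp_rot: [-0.001, 0.998, 0.056, 0.0]
force: [-0.2, -0.2, 0.4]
width: 0.749
grasp_force: 0.0
```

play_rows --moves '[{"ax":0,"ay":1,"az":0,"dx":0,"dy":0,"dz":0,"claw":0.25},{"ax":0,"ay":1,"az":0,"dx":0,"dy":0,"dz":0,"claw":0.25},{"ax":0,"ay":1,"az":0,"dx":0,"dy":0,"dz":0,"claw":0.25},{"ax":0,"ay":1,"az":0,"dx":0,"dy":0,"dz":0,"claw":0.25},{"ax":0,"ay":1,"az":0,"dx":0,"dy":0,"dz":0,"claw":0.25},{"ax":0,"ay":1,"az":0,"dx":0,"dy":0,"dz":0,"claw":0.25},{"ax":0,"ay":1,"az":0,"dx":0,"dy":0,"dz":0,"claw":0.25},{"ax":0,"ay":0,"az":0,"dx":0,"dy":0,"dz":0,"claw":0.25},{"ax":0,"ay":0,"az":0,"dx":0,"dy":0,"dz":0,"claw":0.25}]'

```text
time: 22.97
eef_pos: [0.3995, -0.2578, 0.1645]
tcp_rot: [-0.018, 0.952, 0.055, 0.3]
force: [0.7, -0.4, 0.3]
width: 0.754
grasp_force: 0.0
```

Run:
```python
from h import *
P,Q,s=cur(); print(P,s['time'],s['qpos'],Q.apply([0,0,1]))
c=robot.calibration("wrist"); w=robot.snapshot("wrist")[...,::-1]; np.savez("w7.npz",**c)
cv2.imwrite("pics/w7.png",w)
p=proj(c,np.array([tip,tip-[0,0,.012]])); print(p, "cam",-c["R"].T@c["t"])
u,v=p[0].astype(int); x0=max(0,u-45);y0=max(0,v-40);print(x0,y0)
cv2.imwrite("pics/c7.png",cv2.resize(w[y0:y0+70,x0:x0+90],None,fx=8,fy=8,interpolation=cv2.INTER_CUBIC))
```

```text
[ 0.39947901 -0.25784923  0.164457  ] 22.9667 [-0.83419269 -0.50243804 -0.5997864   1.08770775  0.48537028  2.28936295] [ 0.56914858  0.06689221 -0.8195092 ]
[[319.65728346  57.54265233]
 [319.60021262  66.28776822]] cam [ 0.39661696 -0.25721172  0.30984615]
274 17
```

View pics/c7.png

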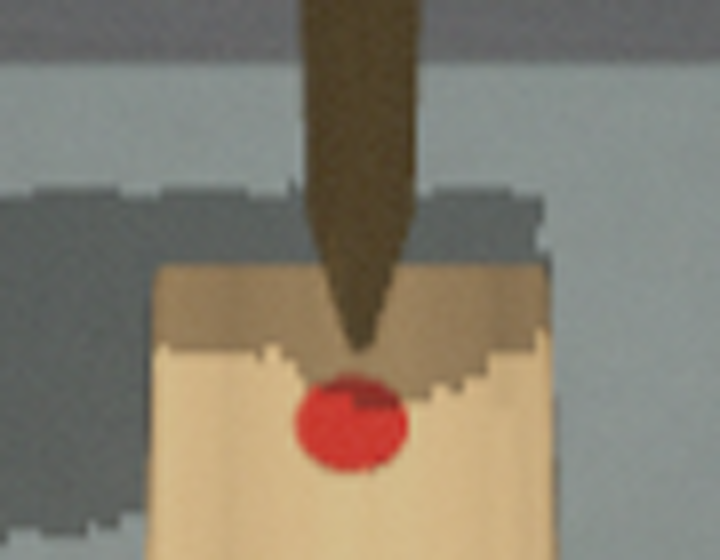

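The close view shows the tip at crop (360,353) and the dot centre at (351,423), so they are nearly aligned. Converting to mm.

Run:
```python
from h import *
c=dict(np.load("w7.npz"))
px=up([(360,353),(351,423)],8,274,17)
A=ray(c,px[0],.061);B=ray(c,px[1],.049);print(A,B,"tester rel mm (tip-dot)",1e3*RZ.inv().apply(A-B))
e=[ray(c,p,.049) for p in up([(157,265),(548,265),(150,500),(554,500)],8,274,17)]
L=(e[0]+e[1])/2-(e[2]+e[3])/2; print("board yaw",np.arctan2(L[1],L[0]),"width",np.linalg.norm(e[0]-e[1]), "dot len", np.linalg.norm(ray(c,up([(351,374)],8,274,17)[0],.049)-ray(c,up([(351,473)],8,274,17)[0],.049)))
```

```text
[ 0.60574338 -0.23347995  0.061     ] [ 0.60551242 -0.23241582  0.049     ] tester rel mm (tip-dot) [ 0.10656783 -1.08367078 12.        ]
board yaw 0.11368466060574826 width 0.04880707247602499 dot len 0.014370607346060934
```

The dot lies within about 1 mm of the point under the tip. The gripper is clear, so I'm handing in.

```bash
python3 -c "
from bench import robot
print(robot.sign_off())"
```

```text
the job is handed in; nothing more can be done
None
```

The oak sample lies flat on the tester bed with its red dot about 1 mm from straight under the probe tip; I saw no contact with the probe, the gripper is clear, and I handed the job in at about 23 s.

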